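# Dock the note pad in the corner of the desk board

### The job

The yellow pad of sticky notes lies loose on the grey desk board. Without picking it up, use the fingertips to push it sideways flat against the long rail, then, keeping it against the rail, slide it along until it sits fully home in the corner pocket, touching both the rail and the end stop. Then let go of it and leave the eraser, the marker and the label roll where they are.

Things in the scene. Friction and masses are not known exactly. Their poses are not given: they have to be found in the camera images.
- dock: Desk board fixed to the worktop: flat grey plate 200 mm long (its x, -100 to +100) and 115 mm wide (its y, -45 to +70), 5 mm thick, with a rail, an end stop and a lip. Origin on the worktop below the plate. x runs along the rail to the end stop, y across to the rail, z up. Plate: ordinary friction; metal walls: smooth, friction about 0.3. Position and yaw vary.
- rail_mid (a point): Middle of the inner face of the long aluminium rail, at its foot: x = 0, y = +58, z = +5 mm in the dock's frame. The rail runs the whole length of the plate, is 10 mm thick, and its top is 16 mm above the plate.
- stop_mid (a point): Foot of the inner face of the aluminium end stop, at x = +90, y = +33, z = +5 mm in the dock's frame. The stop meets the rail at a right angle, runs back to y = -6 mm and stands 16 mm above the plate.
- lip (a point): Rounded front end of the short aluminium lip opposite the rail, at x = +72, y = -2, z = +5 mm in the dock's frame. The lip runs from there to the end stop, is 8 mm thick (y from -6 to +2 mm) and 12 mm high. The pocket between lip and rail is 56 mm wide, open upward and towards -x.
- pocket (a point): Where the centre of the pad's underside must come to be: a point on the plate's top in the corner pocket, at x = +65, y = +33, z = +5 mm in the dock's frame; its axes are the dock's.
- pad: Yellow pad of sticky notes, a square slab 50 x 51 x 11 mm, 20 to 40 g, loose, flat on the plate. Origin: centre of its underside; z up; x and y along its sides. It starts with its centre at x from -55 to -10 and y from 0 to +20 mm in the dock's frame, turned up to 17 degrees.
- eraser: White and blue eraser, 19 x 36 x 13 mm, loose on the worktop beyond the end stop; leave alone. Origin: centre of its underside.
- marker: Red and white marker pen, 17 mm thick and 135 mm long (its y), loose on the worktop on the other side of the rail, roughly along it; leave alone. Origin: centre of its underside.
- roll: White roll of blank labels, 58 mm across and 35 mm high, standing flat on the worktop beside the board, on the side away from the rail, its centre 115 to 125 mm from the board's origin in -y and 45 to 70 mm in x; leave alone. Origin: centre of its underside.
Mind the look-alikes: they are no part of the job. There is more than one size of the pad; the one meant has the size given above.

How it is judged:
By the outcome, as a careful person would: the job done as asked, in the order asked, and still so for the second after the job is handed in, with the robot touching nothing.
It also fails if it takes over 45 s, if anything falls off the work surface, if the arm or the gripper's body presses on something with over 40 N, if the wrist force passes 120 N, or if a joint passes its speed limit or range.

### The arm

A 6-joint arm with a two-finger parallel gripper is mounted at the origin on a cart in front of the work surface, level with it; the furniture and walls round the work are solid. World frame = base frame: x ahead of the robot, y to its left, z up, the work surface at z = 0. Lengths are in m, angles in rad, forces in N, time in s.
With the tool pointing down it reaches from about 0.25 to 0.725 m from the base axis. Payload 4 kg.
Tool frame: the origin (TCP) lies midway between the tips of the shut fingers; the grasp point (between the pads) lies 19 mm behind it; z points along the fingers, y is the direction in which the jaws open and shut (so a half turn about z gives the same grasp; the last joint's range is limited). The gripper opens to 85 mm and grips with 20 to 120 N. Pads are 22 mm wide; open, the fingers measure 114 mm over their backs; the gripper's body (76 mm by 85 mm) begins 54 mm behind the grasp point. The pads swing forward as they close: fully open they stand 13 mm farther back than shut.
Start: joints at [-1.309, 0.241, 0.005, 1.335, 0, 1.571], TCP at [0.129, -0.483, 0.231] pointing down, gripper open.
Joint ranges: [-2.72, 2.72], [-1.05, 1.87], [-1.09, 1.28], [-1.99, 2.15], [-1.42, 1.44], [-3.14, 3.14]. Speed limits (rad/s): [2.79, 2.79, 3.14, 3.14, 3.14, 3.14].

### API

Orientations are given as a unit quaternion [x, y, z, w].
In Python, from workcell import bot, vision gives the robot as it stands. The module is installed in compiled form; this text tells all that it offers.
- The arm moves only by the tool send_rows, never from a script. Its argument "targets" is a list that holds one entry, the list of rows, each a list of 5 numbers: the shift along the world's x, y, z in cm, then the turn about the world's z in rad, then the finger opening in cm, from 0 to 8.54. A call has 1 to 12 rows; each row is the pose to reach, as a shift and turn from the pose commanded when the call began; what a row does not reach only later rows make up. A row lasts 1/8 s, in which the tool goes at most 62.5 mm and 10.7 degrees, less where a joint would pass 70% of its speed; a pose out of reach is approached as far as the arm can. A call with a gripper value outside its range is refused whole. The fingers move at their own pace and stop on an object; the grip force is fixed at half the most. Time passes only in rows, so rows that repeat a pose let the fingers close. It gives the time, the measured TCP pose, the force and the opening at its end, in the units of the state.
- bot.get_obs(): the state, without advancing time (a new reading comes with each control period).
- vision.camera(name): name is "scene" or "top" or "wrist"; returns the picture (384x512x3 uint8, red, green, blue); there is no depth.
- vision.get_calibration(name): a dict with "vertical_fov" (degrees; the focal length in pixels is half the picture's height over the tangent of half this angle, whatever the lens; pixels are square), "cx", "cy" (the principal point, pixels), "k1" (the pictures are not rectified: a ray, as slopes to the right and down, at radius r is drawn at 1 + k1 r^2 times it, then the intrinsics apply), "rvec" (rotation vector, rad) and "tvec" (3), from world to camera coordinates, as OpenCV has them; the wrist camera has in their place "T_tool_cam" (4x4, takes a point from camera to tool coordinates, whose origin is the TCP and whose axes are the flange's). Camera axes: x right, y down, z forward; pixel columns grow to the right and rows downward; lengths in m; the calibration is good to about 2 mm. A picture is of the moment at which its call begins: read the wrist's pose just before it. get_calibration takes no time and is no camera call.
- bot.job_done(): hands the job in, once; it reports no verdict.
Trained networks look in the newest picture that a camera, given by its name, has taken for a name from the list of things; names that differ only in an ending like _2 or _b are one class to them, and where a whole thing is asked for, a point or a joint stands for the part that bears it (a point fixed in the world has none). Each returns a list of dicts, best first, with "score" (0 to 1); they miss things now and then, are a little off and sometimes report something else, mostly with a low value. They report only what shows in the picture. A call takes as long as a camera call. They do not tell look-alikes from the thing itself.
- vision.boxes_of(target, camera): "uv" ([column, row] in pixels, amid what is visible of it).
The state is a dict: "clock": time; "joint_pos": joint angles; "joint_vel": joint speeds; "tau": joint torques, N m; "eef_pos": TCP position; "tool_rot": TCP orientation; "ft_force": force on the tool from outside, world axes, zero at the start; "ft_torque": the same for the moment, N m; "grip_width": finger opening in m.
Only numpy, scipy, OpenCV 4.12 (cv2) and the standard library are available. Lean on these libraries where they do the work, as an engineer would, in place of code of your own. Each camera call takes 0.05 s, during which the arm holds its last target.

## Working session

There is one attempt and no reset: what is moved stays moved. The work goes in short steps, Python scripts to look and compute and a tool call to move; the robot and the scene stay as the last step left them, time stands still between calls to the robot, and variables do not carry over. Pictures are saved under pics/ and viewed, and the job is handed in when it is done.

Besides the shell and the picture viewer there is one more tool, called after "Call:" by a JSON object that holds its "name" and its "arguments", one argument or row to a line. send_rows: Moves the arm, as the interface text tells. Its arguments: {"type":"object","properties":{"targets":{"type":"array"}},"required":["targets"]}

```bash
mkdir -p pics; python3 - <<'E'
from workcell import bot, vision
import cv2
print(bot.get_obs())
for n in ["scene","top"]:
    im=vision.camera(n); cv2.imwrite(f"pics/{n}0.png",im[:,:,::-1])
    print(n,vision.get_calibration(n))
    for t in ["pad","dock","eraser","marker","roll"]:
        print(t,[(d['uv'],round(d['score'],2)) for d in vision.boxes_of(t,n)])
print(vision.get_calibration("wrist"))
E
```

```text
{'clock': 0.0, 'joint_pos': array([-1.30901568e+00,  2.41408317e-01,  3.70454568e-03,  1.33518780e+00,
        1.38421430e-05,  1.57078560e+00]), 'joint_vel': array([-0.00092316, -0.00071521,  0.00198219, -0.00052694,  0.00286664,
       -0.00120771]), 'tau': array([ 1.05726945e-04, -3.72314858e+01,  2.52410424e+01,  1.68916461e-02,
       -4.48413573e-05,  2.25563917e-05]), 'eef_pos': array([ 0.12923965, -0.48234887,  0.23040777]), 'tool_rot': array([ 9.91444841e-01,  1.30522141e-01, -1.29864710e-04, -1.03956305e-03]), 'ft_force': array([-0.40910412,  0.11605318,  0.01061965]), 'ft_torque': array([-0.0214739 ,  0.00839865,  0.00466183]), 'grip_width': 0.08538578471852556}
scene {'vertical_fov': 56.01532791487266, 'cx': 255.48937976180582, 'cy': 194.29048654921502, 'k1': -0.060807627213211715, 'rvec': array([ 1.2507926 , -2.1170104 ,  1.07430841]), 'tvec': array([0.24636124, 0.31661441, 0.66559929])}
pad [([306.7, 206.9], 0.8), ([155.8, 234.7], 0.57)]
dock [([289.5, 195.6], 0.96), ([309.5, 208.4], 0.64)]
eraser []
marker []
roll [([322.0, 169.5], 0.59)]
top {'vertical_fov': 56.302140
[... 174 characters left out ...]
 0.54455873,  0.85028103])}
pad [([123.8, 196.0], 0.73), ([297.7, 227.0], 0.69), ([344.2, 234.9], 0.51)]
dock [([296.3, 202.5], 0.75)]
eraser [([286.2, 155.6], 0.49)]
marker [([259.2, 228.4], 0.56)]
roll [([356.7, 177.3], 0.56)]
{'vertical_fov': 68.54563168620766, 'cx': 253.51947753356328, 'cy': 191.84035307184564, 'k1': -0.04657389258453291, 'T_tool_cam': array([[ 2.55946136e-05, -9.57154915e-01, -2.89576358e-01,
         7.30965757e-02],
       [ 9.99999258e-01, -3.28065930e-04,  1.17276326e-03,
         5.14370169e-04],
       [-1.21751625e-03, -2.89576173e-01,  9.57154197e-01,
        -1.42754055e-01],
       [ 0.00000000e+00,  0.00000000e+00,  0.00000000e+00,
         1.00000000e+00]])}
```

View pics/scene0.png

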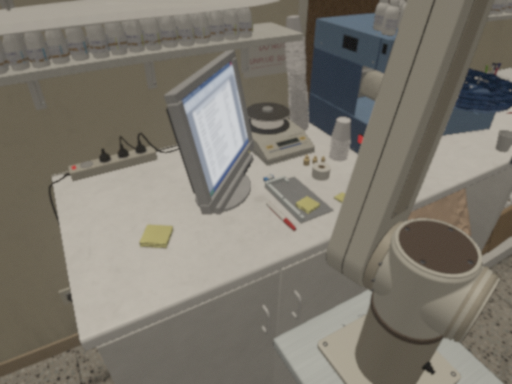

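View pics/top0.png

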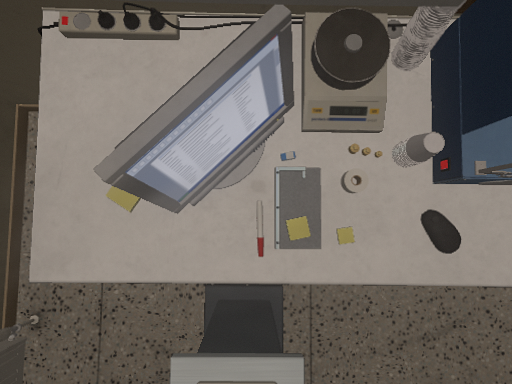

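```bash
python3 - <<'E'
import cv2
im=cv2.imread("pics/top0.png")[130:280,220:400]
cv2.imwrite("pics/topcrop.png",cv2.resize(im,None,fx=4,fy=4,interpolation=cv2.INTER_CUBIC))
E
```

```text
(no output)
```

View pics/topcrop.png

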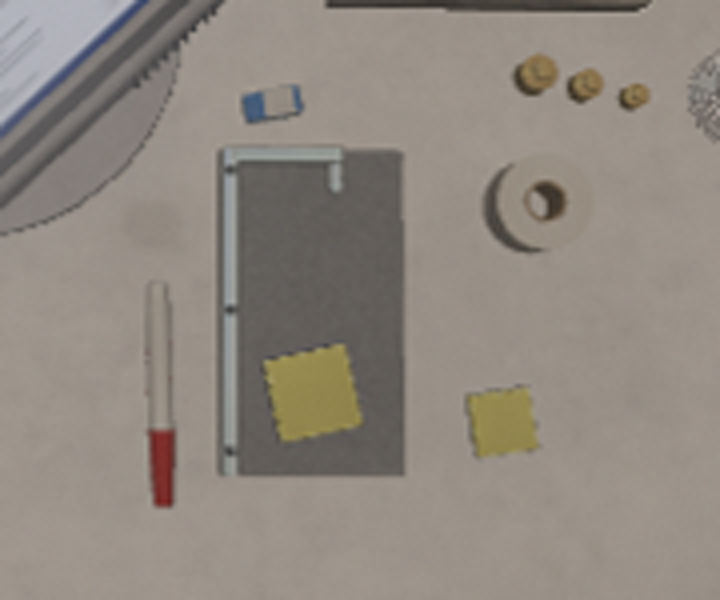

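Candidates for the pad (top view): (124,197), on the worktop by the monitor; (298,228), on the grey board; (345,235), the small one beside the board. The pad in the task lies on the board, so I choose (298,228). The crop shows it on the plate, with the rail on its left and the stop and lip at the top.

```bash
cat > h.py <<'E'
import numpy as np, cv2
from scipy.spatial.transform import Rotation as R
from workcell import bot, vision
def K(c):
    f=192/np.tan(np.radians(c["vertical_fov"])/2); return f
def pose(name,obs=None):
    c=vision.get_calibration(name)
    if name!="wrist":
        Rm=R.from_rotvec(c["rvec"]).as_matrix(); return c,Rm,np.array(c["tvec"])
    T=np.eye(4);T[:3,:3]=R.from_quat(obs["tool_rot"]).as_matrix();T[:3,3]=obs["eef_pos"]
    W=np.linalg.inv(T@c["T_tool_cam"]); return c,W[:3,:3],W[:3,3]
def to_world(uv,z,name,obs=None):
    c,Rm,t=pose(name,obs);f=K(c)
    d=(np.array(uv,float)-[c["cx"],c["cy"]])/f
    s=d.copy()
    for _ in range(20): s=d/(1+c["k1"]*(s@s))
    o=-Rm.T@t; r=Rm.T@np.array([s[0],s[1],1])
    return o+r*(z-o[2])/r[2]
def to_px(P,name,obs=None):
    c,Rm,t=pose(name,obs);f=K(c)
    q=Rm@np.array(P,float)+t; s=q[:2]/q[2]
    return s*(1+c["k1"]*(s@s))*f+[c["cx"],c["cy"]]
E
python3 - <<'E'
from h import *
g=lambda u,v,z:to_world((220+u/4-.375,130+v/4-.375),z,"top")
for n,a in dict(railTL=(219,149,.021),railBL=(219,474,.021),plTR=(403,151,.005),plBR=(403,475,.005),innTop=(238,161,.021),innBot=(238,474,.021),lipfront=(335,192,.017),p1=(264,361,.016),p2=(345,345,.016),p3=(361,427,.016),p4=(280,441,.016),roll=(545,200,.035),er=(272,103,.01),mk1=(157,283,.01),mk2=(163,505,.01)).items(): print(n,g(*a).round(4))
E
```

```text
railTL [ 0.6037 -0.0818  0.021 ]
railBL [ 0.4079 -0.0835  0.021 ]
plTR [ 0.6062 -0.197   0.005 ]
plBR [ 0.4072 -0.1968  0.005 ]
innTop [ 0.5965 -0.0934  0.021 ]
innBot [ 0.408  -0.0948  0.021 ]
lipfront [ 0.5788 -0.1531  0.017 ]
p1 [ 0.4755 -0.1105  0.016 ]
p2 [ 0.4858 -0.1596  0.016 ]
p3 [ 0.4365 -0.1693  0.016 ]
p4 [ 0.4276 -0.1204  0.016 ]
roll [ 0.5737 -0.2761  0.035 ]
er [ 0.6343 -0.115   0.01  ]
mk1 [ 0.5222 -0.0453  0.01  ]
mk2 [ 0.388  -0.0505  0.01  ]
```

Call:
{"name": "send_rows", "arguments": {
  "targets": [
    [[3,3,0,0.13,8.5],[6.5,6,0,0.26,7],[10,9,0,0.4,6],[13.5,12,0,0.53,5],[17,15,0,0.66,4],[20.5,18,0,0.8,3],[24,21,0,0.93,2],[27.5,24,0,1.06,2],[30.5,26.5,-1,1.19,2],[32.7,28.2,-3,1.31,2],[32.7,28.2,-3,1.31,2],[32.7,28.2,-3,1.31,2]]
  ]
}}

```text
clock: 2.1
eef_pos: [0.4561, -0.2013, 0.2016]
tool_rot: [0.707, 0.707, -0.0, -0.0]
ft_force: [0.4, -0.4, 0.1]
grip_width: 0.0197
```

```bash
python3 - <<'E'
from h import *
o=bot.get_obs(); im=vision.camera("wrist"); cv2.imwrite("pics/w1.png",im[:,:,::-1])
np.save("o1.npy",o,allow_pickle=True)
print(o["clock"],o["eef_pos"],o["tool_rot"],o["joint_pos"],o["grip_width"],o["ft_force"])
E
```

```text
2.1 [ 0.45606417 -0.20125217  0.20158324] [ 7.07163048e-01  7.07050461e-01 -2.60645207e-04 -3.26588908e-05] [-4.15297583e-01  2.52890432e-01 -5.72302153e-02  1.26092517e+00
 -4.62348443e-04  1.15565802e+00] 0.01969426827777111 [ 0.36823228 -0.35090282  0.10174273]
```

View pics/w1.png

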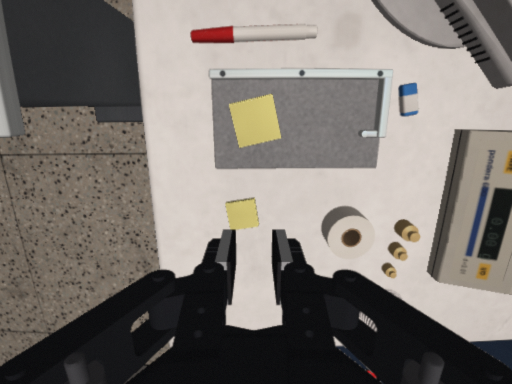

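```bash
cat >> h.py <<'E'
def yellow(im,near=None,amin=300):
    hsv=cv2.cvtColor(im,cv2.COLOR_RGB2HSV); m=cv2.inRange(hsv,(22,70,90),(38,255,255))
    cs,_=cv2.findContours(m,cv2.RETR_EXTERNAL,cv2.CHAIN_APPROX_NONE)
    return [c[:,0,:] for c in cs if cv2.contourArea(c)>amin]
def padfit(c,name,o=None,z=.016):
    P=np.array([to_world(p,z,name,o)[:2] for p in c]);
    (cx,cy),(w,h),a=cv2.minAreaRect((P*1000).astype(np.float32)); return np.array([cx,cy]).round(1),round(w,1),round(h,1),round(a,1)
E
python3 - <<'E'
from h import *
o=np.load("o1.npy",allow_pickle=True).item()
im=cv2.imread("pics/w1.png")[:,:,::-1].copy()
for c in yellow(im): print(c.mean(0),padfit(c,"wrist",o),padfit(c,"wrist",o,.005))
x=cv2.resize(im[55:180,195:400],None,fx=3.9,fy=3.9,interpolation=cv2.INTER_CUBIC)
cv2.imwrite("pics/w1c.png",x[:,:,::-1])
E
```

```text
[241.78899083 213.53211009] (array([ 441. , -256.9]), 36.8, 38.3, 9.0) (array([ 440.5, -261.2]), 38.0, 39.6, 9.0)
[254.82248521 120.37278107] (array([ 457.2, -143.8]), 50.3, 50.5, 13.3) (array([ 457.2, -144.3]), 52.0, 52.2, 13.3)
```

View pics/w1c.png

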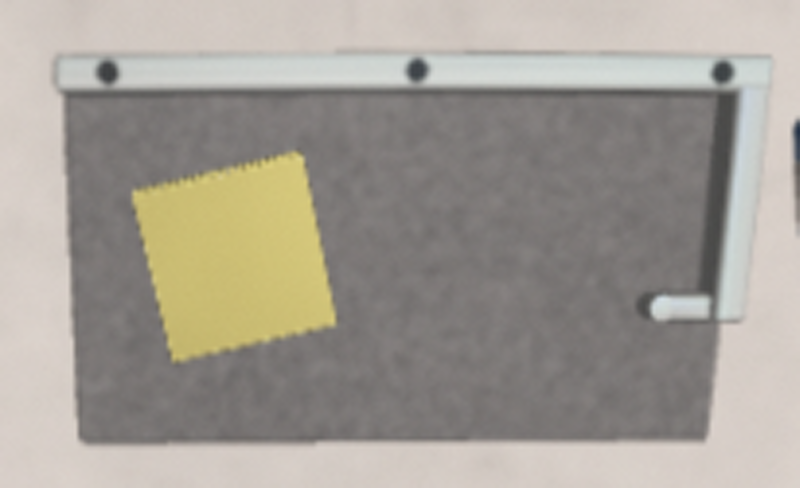

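```bash
python3 - <<'E'
from h import *
o=np.load("o1.npy",allow_pickle=True).item()
for n,u,v,z in [("railoutL",57,57,.021),("railoutR",771,58,.021),("railinTopL",58,91,.021),("railinTopR",738,90,.021),("stopinLow",714,93,.005),("stopinTop",739,92,.021),("stopinTop2",718,318,.021),("plBL",80,441,.005),("plBR",706,439,.005),("lip",650,308,.017),("railfootL",65,95,.005)]:
    print(n,to_world((195+u/3.9-.4,55+v/3.9-.4),z,"wrist",o).round(4))
E
```

```text
railoutL [ 0.4082 -0.0894  0.021 ]
railoutR [ 0.6053 -0.0884  0.021 ]
railinTopL [ 0.4081 -0.0982  0.021 ]
railinTopR [ 0.5969 -0.0969  0.021 ]
stopinLow [ 0.5969 -0.0963  0.005 ]
stopinTop [ 0.5973 -0.0974  0.021 ]
stopinTop2 [ 0.5986 -0.1598  0.021 ]
plBL [ 0.4083 -0.2002  0.005 ]
plBR [ 0.6065 -0.1993  0.005 ]
lip [ 0.5796 -0.1575  0.017 ]
railfootL [ 0.4077 -0.0978  0.005 ]
```

Call:
{"name": "send_rows", "arguments": {
  "targets": [
    [[0.2,0,-5,0,2],[0.2,0,-10,0,2],[0.2,0,-14,0,2],[0.2,0,-17,0,2],[0.2,0,-18.5,0,2],[0.2,0,-19.1,0,2],[0.2,0,-19.4,0,2],[0.2,0,-19.4,0,2]]
  ]
}}

```text
clock: 3.15
eef_pos: [0.4591, -0.2014, 0.0082]
tool_rot: [0.707, 0.707, 0.0, 0.001]
ft_force: [-0.2, -0.2, -0.2]
grip_width: 0.0202
```

```bash
python3 - <<'E'
from h import *
o=bot.get_obs(); im=vision.camera("wrist"); cv2.imwrite("pics/w2.png",im[:,:,::-1])
print(o["clock"],o["eef_pos"],o["tool_rot"],o["grip_width"],o["ft_force"])
E
```

```text
3.15 [ 0.45913597 -0.20136287  0.00819318] [7.06817182e-01 7.07395696e-01 3.08961765e-04 8.40208383e-04] 0.020152290932874583 [-0.20399578 -0.22244932 -0.16382554]
```

View pics/w2.png

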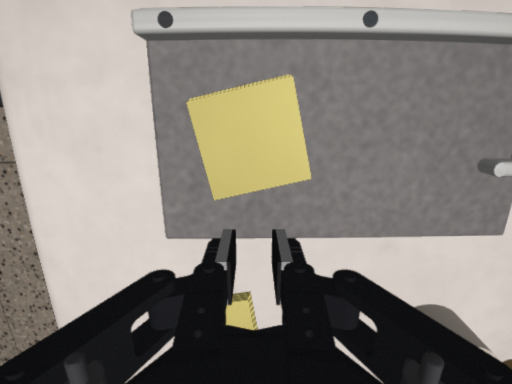

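Call:
{"name": "send_rows", "arguments": {
  "targets": [
    [[0,0.5,0,0,2],[0,1,0,0,2],[0,1.4,0,0,2],[0,1.8,0,0,2],[0,2.2,0,0,2],[0,2.5,0,0,2],[0,2.8,0,0,2],[0,3.1,0,0,2],[0,3.4,0,0,2],[0,3.6,0,0,2],[0,3.6,0,0,2]]
  ]
}}

```text
clock: 4.58
eef_pos: [0.4584, -0.1648, 0.0073]
tool_rot: [0.707, 0.708, 0.0, -0.0]
ft_force: [-0.5, 0.1, -0.1]
grip_width: 0.0197
```

```bash
python3 - <<'E'
from h import *
o=bot.get_obs(); im=vision.camera("wrist"); cv2.imwrite("pics/w3.png",im[:,:,::-1])
print(o["clock"],o["eef_pos"],o["tool_rot"],o["grip_width"],o["ft_force"])
for c in yellow(im): print(c.mean(0),padfit(c,"wrist",o))
E
```

```text
4.575 [ 0.45839479 -0.16477162  0.00728499] [ 7.06665527e-01  7.07547758e-01  1.43819571e-05 -5.31437106e-05] 0.01972019783059913 [-0.46527439  0.14622605 -0.07311254]
[263.7372449  181.08928571] (array([ 463.1, -128.6]), 50.1, 51.6, 0.5)
```

View pics/w3.png

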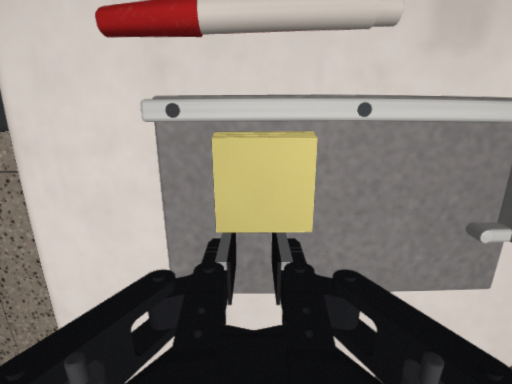

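Call:
{"name": "send_rows", "arguments": {
  "targets": [
    [[0,0.2,0,0,2],[0,0.4,0,0,2],[0,0.5,0,0,2],[0,0.6,0,0,2],[0,0.7,0,0,2],[0,0.7,0,0,2]]
  ]
}}

```text
clock: 5.38
eef_pos: [0.4586, -0.1586, 0.0075]
tool_rot: [0.707, 0.707, -0.0, 0.001]
ft_force: [0.2, -3.6, -0.6]
grip_width: 0.02
```

```bash
python3 - <<'E'
from h import *
o=bot.get_obs(); im=vision.camera("wrist"); cv2.imwrite("pics/w4.png",im[:,:,::-1])
print(o["clock"],o["eef_pos"],o["tool_rot"],o["grip_width"],o["ft_force"])
for c in yellow(im): print(c.mean(0),padfit(c,"wrist",o))
E
```

```text
5.375 [ 0.45864808 -0.15862718  0.0074535 ] [ 7.06851462e-01  7.07361569e-01 -3.97930348e-04  6.80306028e-04] 0.0199919297437684 [ 0.19561469 -3.61276522 -0.56100187]
[263.85089974 182.90488432] (array([ 463.4, -123.4]), 50.1, 50.8, 0.3)
```

View pics/w4.png

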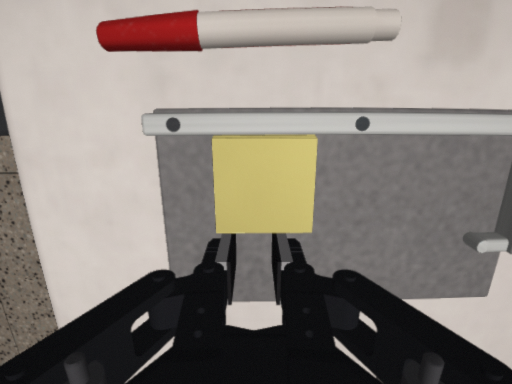

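Call:
{"name": "send_rows", "arguments": {
  "targets": [
    [[0,0.1,0,0,2],[0,-1,0,0,2],[0,-1.5,4,0,2],[-1,-1,8,-0.17,2],[-2,0,8,-0.35,1.2],[-3,1,8,-0.52,1.2],[-4,2,8,-0.7,1.2],[-4.7,3,8,-0.87,1.2],[-4.7,3.3,8,-1.05,1.2],[-4.7,3.3,8,-1.22,1.2],[-4.7,3.3,8,-1.4,1.2],[-4.7,3.3,8,-1.57,1.2]]
  ]
}}

```text
clock: 6.92
eef_pos: [0.4111, -0.1245, 0.0871]
tool_rot: [1.0, -0.002, -0.0, -0.001]
ft_force: [0.2, -0.3, -0.3]
grip_width: 0.0119
```

```bash
python3 - <<'E'
from h import *
o=bot.get_obs(); im=vision.camera("wrist"); cv2.imwrite("pics/w5.png",im[:,:,::-1])
print(o["clock"],o["eef_pos"],o["tool_rot"],o["joint_pos"],o["grip_width"],o["ft_force"])
for c in yellow(im): print(c.mean(0),padfit(c,"wrist",o))
E
```

```text
6.925 [ 0.41109545 -0.12454311  0.08714952] [ 9.99997668e-01 -1.92087545e-03 -2.45647367e-04 -9.56329712e-04] [-2.95358127e-01  2.29919025e-01 -4.15249724e-01  9.26651100e-01
  1.68879922e-03  2.85007542e+00] 0.011854647046440668 [ 0.1753199  -0.25790968 -0.32258792]
[414.11363636 163.89545455] (array([ 442.7, -254.4]), 37.8, 39.2, 8.8)
[251.22222222 134.70498084] (array([ 463.3, -123.8]), 50.2, 49.9, 0.4)
```

View pics/w5.png

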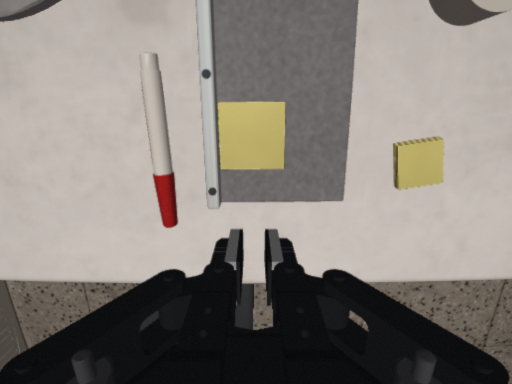

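Call:
{"name": "send_rows", "arguments": {
  "targets": [
    [[0,0,-4,0.006,1.2],[0,0,-6.5,0.006,1.2],[0,0,-7.6,0.006,1.2],[0,0,-7.9,0.006,1.2],[0.5,0,-7.9,0.006,1.2],[1,0,-7.9,0.006,1.2],[1.4,0,-7.9,0.006,1.2],[1.8,0,-7.9,0.006,1.2],[2.2,0.05,-7.9,0.006,1.2],[2.6,0.05,-7.9,0.006,1.2],[3,0.1,-7.9,0.006,1.2],[3.2,0.1,-7.9,0.006,1.2]]
  ]
}}

```text
clock: 8.48
eef_pos: [0.4437, -0.1239, 0.0083]
tool_rot: [1.0, 0.004, 0.0, -0.0]
ft_force: [0.1, 0.2, -0.7]
grip_width: 0.0118
```

```bash
python3 - <<'E'
from h import *
o=bot.get_obs(); im=vision.camera("wrist"); cv2.imwrite("pics/w6.png",im[:,:,::-1])
print(o["clock"],o["eef_pos"],o["tool_rot"],o["grip_width"],o["ft_force"])
for c in yellow(im): print(c.mean(0),padfit(c,"wrist",o))
E
```

```text
8.475 [ 0.44371381 -0.1239204   0.00826757] [ 9.99992159e-01  3.95980153e-03  3.37814006e-05 -1.97009184e-05] 0.01179228266046971 [ 0.11627528  0.17314228 -0.65826435]
[479.958159  244.0167364] (array([ 446.2, -250.5]), 39.5, 40.0, 9.1)
[252.08505155 181.58762887] (array([ 479.5, -123.8]), 50.6, 49.2, 0.4)
```

View pics/w6.png

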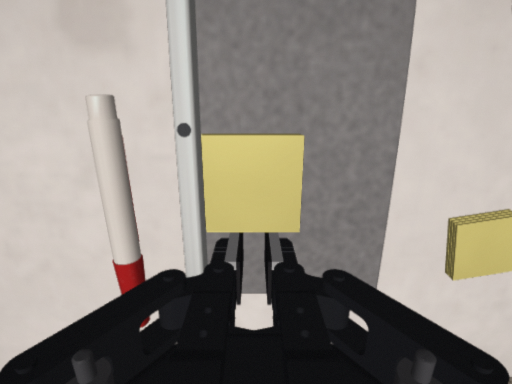

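```bash
python3 - <<'E'
from h import *
im=cv2.imread("pics/w6.png")
cv2.imwrite("pics/w6c.png",cv2.resize(im[110:250,160:320],None,fx=4,fy=4,interpolation=cv2.INTER_CUBIC))
E
```

```text
(no output)
```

View pics/w6c.png

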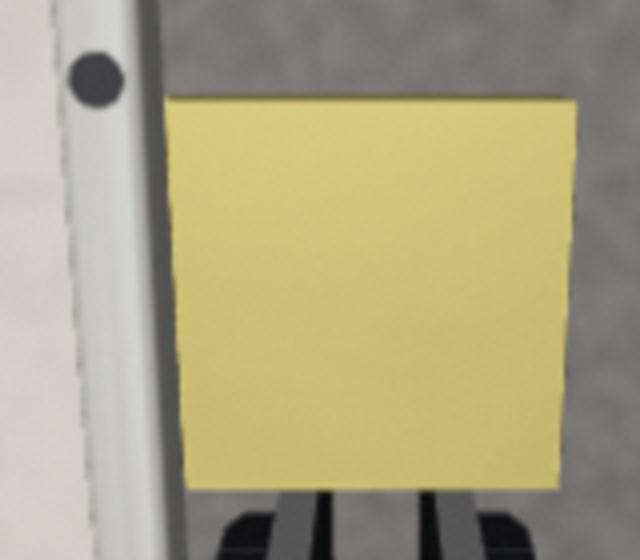

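Call:
{"name": "send_rows", "arguments": {
  "targets": [
    [[0.6,0,0,0,1.2],[1.3,0.05,0,0,1.2],[2,0.05,0,0,1.2],[2.7,0.05,0,0,1.2],[3.4,0.1,0,0,1.2],[4.1,0.1,0,0,1.2],[4.8,0.1,0,0,1.2],[5.5,0.1,0,0,1.2],[6.2,0.15,0,0,1.2],[6.9,0.15,0,0,1.2],[7.5,0.15,0,0,1.2],[7.8,0.15,0,0,1.2]]
  ]
}}

```text
clock: 10.02
eef_pos: [0.5219, -0.1224, 0.0083]
tool_rot: [1.0, 0.004, 0.0, 0.0]
ft_force: [-0.0, 0.3, -0.4]
grip_width: 0.0119
```

```bash
python3 - <<'E'
from h import *
o=bot.get_obs(); im=vision.camera("wrist"); cv2.imwrite("pics/w7.png",cv2.resize(im[:,100:420],None,fx=1.55,fy=1.55,interpolation=cv2.INTER_CUBIC)[:,:,::-1])
print(o["clock"],o["eef_pos"],o["tool_rot"],o["grip_width"],o["ft_force"],o["joint_pos"])
for c in yellow(im): print(c.mean(0),padfit(c,"wrist",o))
E
```

```text
10.025 [ 0.52186444 -0.12244847  0.00831215] [9.99992171e-01 3.95634416e-03 7.84145751e-05 1.12919217e-05] 0.011859251518562324 [-0.00429656  0.28583167 -0.35404356] [-2.30475684e-01  5.11135660e-01 -2.27949105e-01  8.31553777e-01
  1.44638421e-05  2.90320426e+00]
[465.98290598 330.51282051] (array([ 467.1, -257.4]), 41.5, 16.8, 58.4)
[254.09278351 181.59793814] (array([ 557.6, -123.3]), 50.6, 49.3, 0.4)
```

View pics/w7.png

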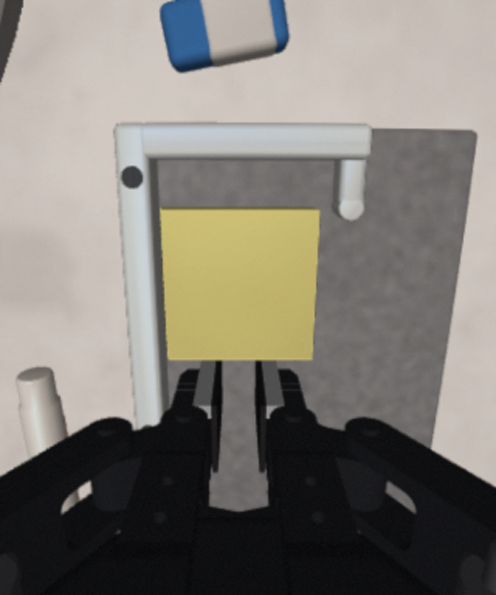

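Call:
{"name": "send_rows", "arguments": {
  "targets": [
    [[0.4,0,0,0,1.2],[0.8,0.05,0,0,1.2],[1.1,0.05,0,0,1.2],[1.3,0.05,0,0,1.2],[1.45,0.05,0,0,1.2],[1.45,0.05,0,0,1.2]]
  ]
}}

```text
clock: 10.82
eef_pos: [0.5361, -0.122, 0.0083]
tool_rot: [1.0, 0.004, 0.0, -0.0]
ft_force: [-0.2, -0.0, -0.1]
grip_width: 0.012
```

```bash
python3 - <<'E'
from h import *
o=bot.get_obs(); im=vision.camera("wrist"); cv2.imwrite("pics/w8.png",cv2.resize(im[50:230,140:360],None,fx=3.3,fy=3.3,interpolation=cv2.INTER_CUBIC)[:,:,::-1])
print(o["clock"],o["eef_pos"],o["tool_rot"],o["grip_width"],o["ft_force"])
for c in yellow(im): print(c.mean(0),padfit(c,"wrist",o))
E
```

```text
10.825 [ 0.53608871 -0.12196148  0.00833843] [ 9.99992330e-01  3.91443087e-03  1.33061074e-04 -1.26694960e-06] 0.011964949967021866 [-0.22137524 -0.04040506 -0.1104531 ]
[254.94559585 181.76165803] (array([ 571.6, -123.2]), 50.1, 49.3, 0.4)
```

View pics/w8.png

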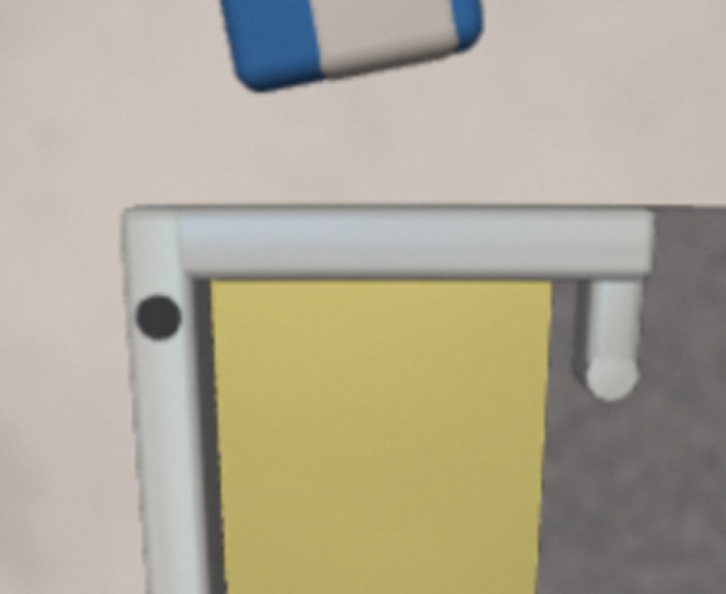

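Call:
{"name": "send_rows", "arguments": {
  "targets": [
    [[0.1,0,0,0,1.2],[0.15,0,0,0,1.2],[0.15,0,0,0,1.2]]
  ]
}}

```text
clock: 11.25
eef_pos: [0.5366, -0.1219, 0.0082]
tool_rot: [1.0, 0.004, -0.001, -0.0]
ft_force: [-3.4, -1.1, 2.1]
grip_width: 0.0119
```

Call:
{"name": "send_rows", "arguments": {
  "targets": [
    [[0.1,0.1,0,0,1.2],[0.1,0.1,0,0,1.2]]
  ]
}}

```text
clock: 11.5
eef_pos: [0.5367, -0.1217, 0.0081]
tool_rot: [1.0, 0.004, -0.002, 0.001]
ft_force: [-5.1, -3.0, 3.3]
grip_width: 0.0122
```

```bash
python3 - <<'E'
from h import *
o=bot.get_obs(); im=vision.camera("wrist"); cv2.imwrite("pics/w9.png",cv2.resize(im[50:230,140:360],None,fx=3.3,fy=3.3,interpolation=cv2.INTER_CUBIC)[:,:,::-1])
print(o["clock"],o["eef_pos"],o["tool_rot"],o["grip_width"],o["ft_force"])
for c in yellow(im): print(c.mean(0),padfit(c,"wrist",o))
E
```

```text
11.5 [ 0.53666642 -0.12165755  0.00807064] [ 9.99992091e-01  3.51114791e-03 -1.68980052e-03  7.96267307e-04] 0.012150811763244378 [-5.09180831 -3.00660326  3.30383492]
[255.16494845 182.5       ] (array([ 572. , -123.1]), 49.6, 49.3, 0.4)
```

View pics/w9.png

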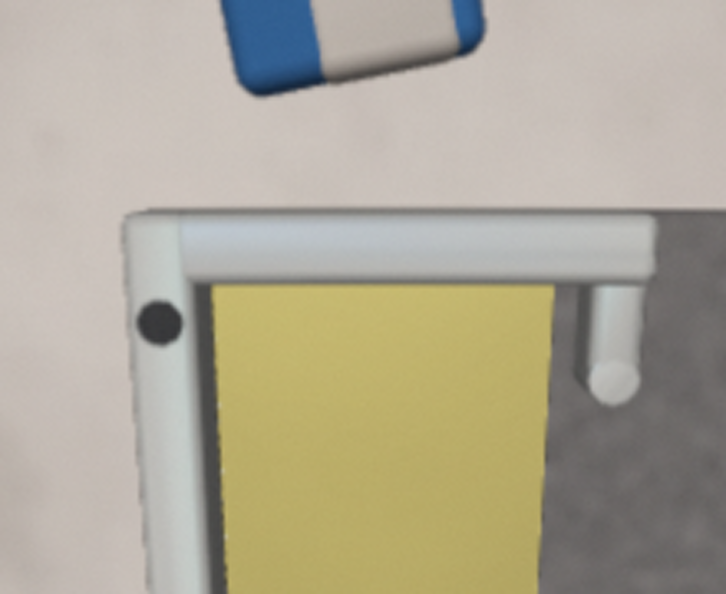

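Call:
{"name": "send_rows", "arguments": {
  "targets": [
    [[-0.3,0,0,0,1.2],[-1,0,0,0,1.2],[-2,0,0,0,1.2],[-2.5,-0.3,3,0,1.2],[-3,-0.5,8,0,1.2],[-3,-0.5,12,0,1.2],[-1,0.5,12,0,1.2],[1,0.5,12,0,1.2],[1,0.5,12,0,1.2]]
  ]
}}

```text
clock: 12.68
eef_pos: [0.549, -0.1158, 0.1283]
tool_rot: [1.0, 0.004, 0.0, 0.0]
ft_force: [0.0, 0.6, -0.9]
grip_width: 0.0123
```

```bash
python3 - <<'E'
from h import *
o=bot.get_obs(); im=vision.camera("wrist"); cv2.imwrite("pics/w10.png",cv2.resize(im[60:240,150:350],None,fx=3.3,fy=3.3,interpolation=cv2.INTER_CUBIC)[:,:,::-1])
np.save("o10.npy",o,allow_pickle=True)
print(o["clock"],o["eef_pos"],o["ft_force"])
for c in yellow(im): print(c.mean(0),padfit(c,"wrist",o))
im=vision.camera("top");cv2.imwrite("pics/top2.png",cv2.resize(im[130:280,220:400],None,fx=4,fy=4,interpolation=cv2.INTER_CUBIC)[:,:,::-1])
E
```

```text
12.675 [ 0.54901738 -0.1157681   0.12831027] [ 0.03975789  0.61250463 -0.94815577]
[384.46956522 277.17391304] (array([ 447.9, -255. ]), 41.8, 38.0, 8.7)
[260.6952381 162.9952381] (array([ 571.9, -122.9]), 49.5, 50.2, 0.5)
```

View pics/w10.png

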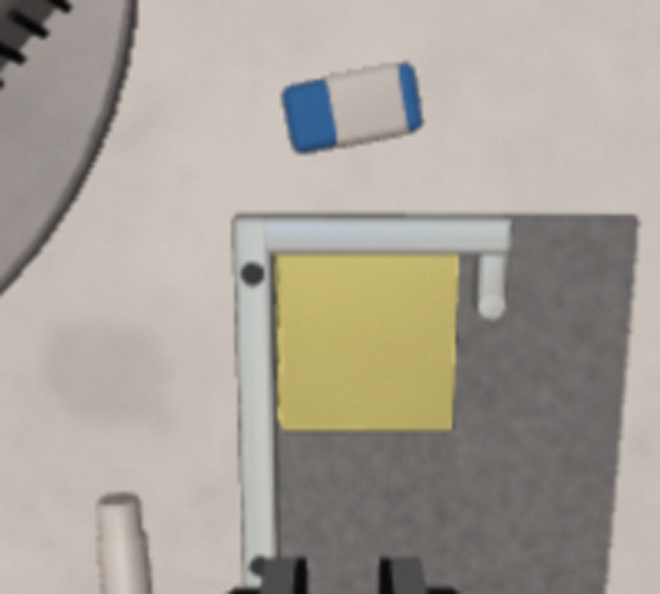

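View pics/top2.png

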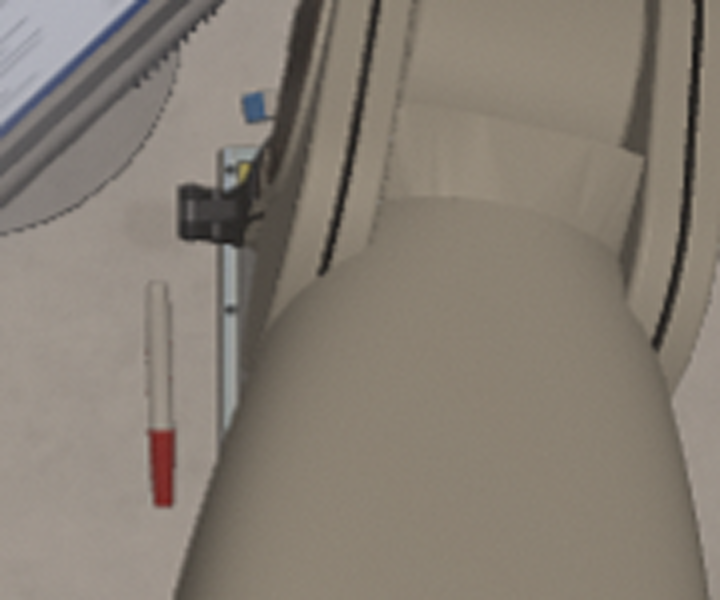

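```bash
python3 - <<'E'
from h import *
o=np.load("o10.npy",allow_pickle=True).item()
im5=cv2.imread("pics/w5.png"); print("w5 rows"); 
for r in (120,150): print([tuple(int(k) for k in p[::-1]) for p in im5[r,206:224]])
im=cv2.imread("pics/w10.png"); sm=cv2.resize(im,(200,180),interpolation=cv2.INTER_AREA); print("w10")
for r in (90,120): print([tuple(int(k) for k in p[::-1]) for p in sm[r,74:92]])
E
```

```text
w5 rows
[(188, 188, 183), (187, 188, 183), (186, 187, 184), (188, 188, 185), (190, 192, 187), (192, 195, 190), (192, 194, 190), (177, 177, 173), (154, 153, 151), (109, 109, 106), (80, 80, 78), (85, 82, 73), (149, 139, 85), (192, 179, 108), (194, 182, 109), (193, 181, 108), (193, 180, 109), (194, 181, 109)]
[(181, 181, 177), (184, 184, 180), (185, 186, 182), (184, 185, 181), (182, 183, 179), (186, 186, 183), (190, 191, 186), (191, 192, 188), (185, 185, 181), (162, 161, 158), (131, 131, 127), (84, 84, 82), (79, 78, 71), (129, 120, 80), (185, 171, 104), (187, 174, 103), (187, 174, 104), (185, 172, 103)]
w10
[(191, 195, 190), (193, 197, 191), (195, 198, 194), (196, 200, 196), (197, 200, 196), (193, 196, 192), (179, 180, 177), (147, 146, 143), (91, 90, 87), (95, 90, 66), (165, 152, 93), (193, 180, 109), (194, 181, 109), (194, 179, 108), (194, 181, 110), (193, 180, 109), (194, 180, 108), (194, 181, 109)]
[(187, 191, 186), (188, 192, 187), (191, 194, 189), (194, 198, 194), (196, 199, 196), (197, 199, 196), (193, 196, 192), (169, 170, 167), (131, 131, 128), (98, 96, 86), (141, 131, 82), (180, 168, 100), (185, 172, 103), (185, 172, 103), (184, 171, 102), (185, 172, 102), (185, 173, 103), (186, 173, 104)]
```

Call:
{"name": "send_rows", "arguments": {
  "targets": [
    [[-4,-4,2,0,1.2],[-9,-9,4,0,1.2],[-14,-14,6,0,1.2],[-19,-19,8,0,1.2],[-23,-24,8,0,1.2],[-25,-29,8,0,1.2],[-25,-33,8,0,1.2],[-25,-33,8,0,1.2]]
  ]
}}

```text
clock: 13.78
eef_pos: [0.296, -0.4489, 0.2074]
tool_rot: [1.0, 0.001, -0.0, 0.0]
ft_force: [-1.4, 0.5, -0.2]
grip_width: 0.0121
```

```bash
python3 - <<'E'
from h import *
im=vision.camera("top");cv2.imwrite("pics/top3.png",cv2.resize(im[130:280,220:400],None,fx=4,fy=4,interpolation=cv2.INTER_CUBIC)[:,:,::-1])
for c in yellow(im,amin=80): print(c.mean(0),padfit(c,"top"))
print(bot.get_obs()["clock"])
E
```

```text
[345.21052632 235.21052632] (array([ 440.4, -254.6]), 36.9, 37.9, 8.8)
[122.90666667 197.66666667] (array([527.1, 283.8]), 72.4, 40.7, 58.3)
[289.5 180.5] (array([ 571.5, -119.4]), 46.9, 46.5, 0.4)
13.825
```

View pics/top3.png

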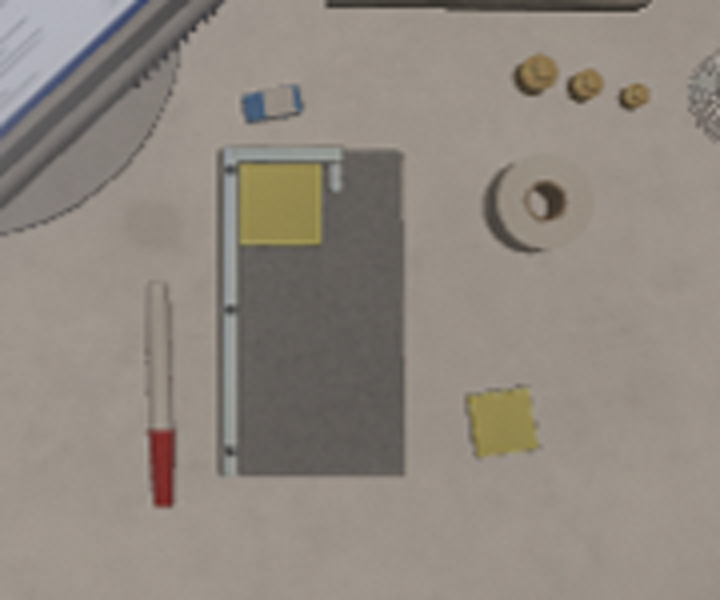

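The pad sits in the corner between the rail and the stop (crop 240–322, 163–244). The eraser, marker, roll and the other notes are at the same pixels as at the start.

```bash
python3 -c "
from workcell import bot
print(bot.job_done())"
```

```text
the job is handed in; nothing more can be done
None
```

The yellow pad now sits in the corner pocket against the rail and the end stop, and I handed the job in at about 13.8 s of the 45 s allowed. I pushed it sideways with two fingertips until it squared up flat on the rail, feeling 3.6 N at contact. I then went behind it and slid it along the rail to the stop, where the last push read about 5 N towards the stop and 3 N towards the rail.

**Last checks:** after I backed off, the wrist view put the pad's centre at about (572, -123) mm in the world frame, turned about 0.5°. That is 25 mm from the stop face, where the pocket should be. The eraser, marker and label roll show at the same pixels as before the job.

**Limits and disagreements:**
- The wrist and top cameras differ by about 3 mm in y, so I relied on contact forces and on where the pad sits relative to the rail and stop.
- The stop hides the pad's front edge in the close wrist views, so contact with the stop rests on the force reading and the top view.
- A thin dark line remains between the pad and the rail in the wrist view. It is narrower than the one seen just after the rail push, so I took it as the rail's shaded face.

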